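Nest three parts bins lying on their sides and stand the nest up

ROBOT

A 6-joint arm with a two-finger parallel gripper is mounted at the origin on a cart in front of the work surface, level with it; the furniture and walls round the work are solid. World frame = base frame: x ahead of the robot, y to its left, z up, the work surface at z = 0. Lengths are in m, angles in rad, forces in N, time in s.
With the tool pointing down it reaches from about 0.35 to 0.85 m from the base axis. Payload 8.1 kg.
Tool frame: the origin (TCP) lies at the very end of the fingers, on their centre line; the grasp point (between the pads) lies robot.hold_point_z behind it (robot.hold_point_z is the distance from the TCP to the grasp point, in m); z points along the fingers, y is the direction in which the jaws open and shut (so a half turn about z gives the same grasp; the last joint's range is limited). The gripper opens to 93 mm and grips with 3 to 60 N. Pads are 15 mm wide; open, the fingers measure 128 mm over their backs; the gripper's body (75 mm by 188 mm) begins 65 mm behind the grasp point.
Start: joints at [-1.418, 0.13, 1.488, -0, 1.523, -0.085], TCP at [0.141, -0.583, 0.219] pointing down, gripper open.
Joint ranges: [-2.96, 2.96], [-0.89, 2.26], [0.02, 2.5], [-1.34, 4.48], [0, 2.73], [-2.66, 2.66]. Speed limits (rad/s): [2.39, 2.39, 2.79, 3.14, 3.14, 3.14].

INTERFACE

Orientations are given as a rotation vector (axis times angle).
In Python, from plant import robot, cams gives the robot as it stands. The module is installed in compiled form; this text tells all that it offers.
- The arm moves only by the tool step_arm, never from a script. Its argument "deltas" is a list of rows, each an object with "offset": the shift along the tool's x, y, z in cm, a list of three; "roll": the turn about the tool's z in rad. In form: [{"offset": [x, y, z], "roll": roll}, ...]. A call has 1 to 12 rows; each row shifts and turns the commanded pose from where the row before left it, along the tool's axes as they then stand; what a row does not reach is not made up. A row lasts 1/8 s, in which the tool goes at most 62.5 mm and 10.7 degrees, less where a joint would pass 70% of its speed; a pose out of reach is approached as far as the arm can. A call with a gripper value outside its range is refused whole. "fingers" is the finger opening in cm, from 0 to 9.3, set as the call begins (left out, the last holds). The fingers move at their own pace and stop on an object; "grip_force" is the grip in N (left out, the last holds). Time passes only in rows, so rows that do not move let the fingers close. It gives the time, the measured TCP pose, the force and the opening at its end, in the units of the state.
- robot.read_state(): the state, without advancing time (a new reading comes with each control period).
- cams.read_camera(name): name is "side" or "top"; returns a dict with "pixels" (400x640x3 uint8, red, green, blue), "fx", "fy", "cx", "cy" (pixels), "k1" (the pictures are not rectified: a ray, as slopes to the right and down, at radius r is drawn at 1 + k1 r^2 times it, then the intrinsics apply), "extrinsics" (4x4, takes a point from world to camera coordinates). Camera axes: x right, y down, z forward; pixel columns grow to the right and rows downward; lengths in m; the calibration is good to about 2 mm. A picture is of the moment at which its call begins. There is no depth.
- robot.close_job(): hands the job in, once; it reports no verdict.
Trained networks look in a picture, given as the dict that the camera call returned (one of the last four; its "shot" number tells which), for a name from the list of things; names that differ only in an ending like _2 or _b are one class to them, and where a whole thing is asked for, a point or a joint stands for the part that bears it (a point fixed in the world has none). Each returns a list of dicts, best first, with "score" (0 to 1); they miss things now and then, are a little off and sometimes report something else, mostly with a low value. They report only what shows in the picture. A call takes as long as a camera call. They do not tell look-alikes from the thing itself.
- cams.boxes_of(picture, thing): "xy" ([column, row] in pixels, amid what is visible of it).
- cams.silhouettes(picture, thing): "mask" (400x640 bool, what is visible of it) and "xy" ([column, row] in pixels, amid what is visible of it).
- cams.pinpoint(picture, thing): "xy" ([column, row] in pixels: a listed point, or the origin of a listed thing).
The state is a dict: "t": time; "q": joint angles; "dq": joint speeds; "joint_torque": joint torques, N m; "tool_pos": TCP position; "orientation": TCP orientation; "force": force on the tool from outside, world axes, zero at the start; "wrist_torque": the same for the moment, N m; "opening": finger opening in m.
Only numpy, scipy, OpenCV 4.12 (cv2) and the standard library are available. Lean on these libraries where they do the work, as an engineer would, in place of code of your own. Each camera call takes 0.05 s, during which the arm holds its last target. There are 200 camera calls.

TASK

Three metal parts bins of graded size lie on their sides on the desk, mouths to the right. Put them away as one nest: slide the small bin fully home into the medium one, then slide these two together fully home into the large one, then tip the large bin up so that the whole nest stands on its foot, mouths up. Feel for the end of each push: do not shove the large bin more than 5 cm along the desk before it is tipped up, and leave the other things where they are.

Things in the scene. Friction and masses are not known exactly. Their poses are not given: they have to be found in the camera images.
- large_bin: largest of three metal bins: mouth 150 x 110 mm, 84 mm deep outside, walls 2 mm, closed end (foot) 15 mm thick, about 900 g. Starts lying: 110 mm upright, mouth to the robot's right (about -y). Origin at its centre; own y points from mouth to foot (down once stood), x along the 150 mm, z along the 110 mm (up while lying). Foot edges bevelled 4 mm in over the last 15 mm, so it rides over a 2 mm lip.
- medium_bin: middle of three metal bins: mouth 134 x 90 mm, 75 mm deep outside, walls 2 mm, closed end (foot) 15 mm thick, about 300 g. Starts lying: 90 mm upright, mouth to the robot's right (about -y). Origin at its centre; own y points from mouth to foot (down once stood), x along the 134 mm, z along the 90 mm (up while lying). Foot edges bevelled 4 mm in over the last 15 mm, so it rides over a 2 mm lip.
- small_bin: smallest of three metal bins: mouth 118 x 70 mm, 66 mm deep outside, walls 2 mm, closed end (foot) 15 mm thick, about 80 g. Starts lying: 70 mm upright, mouth to the robot's right (about -y). Origin at its centre; own y points from mouth to foot (down once stood), x along the 118 mm, z along the 70 mm (up while lying). Foot edges bevelled 4 mm in over the last 15 mm, so it rides over a 2 mm lip.
- large_bin_edge (a point): middle of the large bin's mouth edge that is uppermost at the start. Friction is about 0.6 on the desk, 0.35 between bins: lying empty, the large bin slides at about 5 N, the medium at 2 N; pushed here towards its foot, the large bin tips rather than slides, over its lower foot edge, and past about half-way it drops upright by itself.
- large_bin_floor (a point): centre of the large bin's inner floor (axes as its body; 27 mm from its centre). Fully home, the medium bin's foot touches this floor, its rim stands 6 mm proud of the large rim and its centre lies 10.5 mm nearer the mouth than the large bin's centre; 6 mm to spare at each side.
- medium_bin_floor (a point): centre of the medium bin's inner floor (axes as its body; 22.5 mm from its centre). Fully home, the small bin's foot touches this floor, its rim stands 6 mm proud of the medium rim and its centre lies 10.5 mm nearer the mouth than the medium bin's centre; 6 mm to spare at each side.
- circuit_board: green circuit board, about 63 x 77 mm: a bystander, to be left where it is (origin at the centre of its underside).
- screw_tin: low round tin with red-brown lid, 64 mm across, 24 mm high: a bystander, to be left where it is (origin at the centre of its underside).
- flux_tub: blue round tub with screw lid, 49 mm across, 48 mm high: a bystander, to be left where it is (origin at the centre of its underside).
- eraser: eraser in a blue sleeve, 34 x 44 x 12 mm: a bystander, to be left where it is (origin at the centre of its underside).
- needle_pliers: long-nosed pliers with blue handles, about 101 x 129 mm: a bystander, to be left where it is (origin at the centre of its underside).
- charger_brick: pale charger block, 43 x 34 x 32 mm: a bystander, to be left where it is (origin at the centre of its underside).
- small_bin_rim (a point): centre of the small bin's mouth plane (axes as its body). Rims 18 mm high are turned inwards along both long mouth edges. Pushed by the lower rim, below about 20 mm, it slides and its foot rides over the medium bin's lip; pushed higher, e.g. with upright fingers, it tips onto its foot edge and jams at the lip. Nested, its rim takes the push for both.
Not all that is in view belongs to the job. Leave any purple look-alike of the small_bin alone.

How it is judged:
By the outcome, as a careful person would: the job done as asked, in the order asked, and still so for the second after the job is handed in, with the robot touching nothing.
It also fails if it takes over 72 s, if anything falls off the work surface, if the arm or the gripper's body presses on something with over 40 N, if the wrist force passes 120 N, or if a joint passes its speed limit or range.

## Working session

There is one attempt and no reset: what is moved stays moved. The work goes in short steps, Python scripts to look and compute and a tool call to move; the robot and the scene stay as the last step left them, time stands still between calls to the robot, and variables do not carry over. Pictures are saved under pics/ and viewed, about 8 in all and at most 12, crops included, and the job is handed in when it is done.

Besides the shell and the picture viewer there is one more tool, called after "Request:" by a JSON object that holds its "api" and its "payload". step_arm: Moves the arm, as the interface text tells. Its arguments: {"type":"object","properties":{"deltas":{"type":"array"},"fingers":{"type":"number"},"grip_force":{"type":"number"}},"required":["deltas"]}

```bash
mkdir -p pics
cat > h.py <<'E'
import numpy as np, cv2
from plant import robot, cams
def ray(p,xy):
    K=np.array([[p['fx'],0,p['cx']],[0,p['fy'],p['cy']],[0,0,1.]])
    u=cv2.undistortPoints(np.array([[xy]],float),K,np.array([p['k1'],0,0,0.]))[0,0]
    E=np.array(p['extrinsics']);R=E[:3,:3];t=E[:3,3]
    return -R.T@t, R.T@np.array([u[0],u[1],1.])
def onz(p,xy,z):
    c,d=ray(p,xy); return c+d*(z-c[2])/d[2]
def proj(p,X):
    E=np.array(p['extrinsics']);c=E[:3,:3]@np.array(X,float)+E[:3,3];u=c[:2]/c[2];u=u*(1+p['k1']*(u@u))
    return np.array([u[0]*p['fx']+p['cx'],u[1]*p['fy']+p['cy']])
def tri(p,a,q,b):
    c1,d1=ray(p,a);c2,d2=ray(q,b)
    s=np.linalg.lstsq(np.c_[d1,-d2],c2-c1,rcond=None)[0]
    x,y=c1+d1*s[0],c2+d2*s[1]; return (x+y)/2,np.linalg.norm(x-y)
def save(p,n,crop=None,k=1):
    im=p['pixels'][...,::-1]
    if crop: x0,y0,x1,y1=crop; im=im[y0:y1,x0:x1]
    cv2.imwrite('pics/'+n,cv2.resize(im,None,fx=k,fy=k,interpolation=cv2.INTER_CUBIC))
E
cat > a.py <<'E'
from h import *
np.set_printoptions(precision=4,suppress=True)
T=cams.read_camera('top');S=cams.read_camera('side')
save(T,'t0.png');save(S,'s0.png')
for n in ['large_bin','medium_bin','small_bin','large_bin_edge','large_bin_floor','medium_bin_floor','small_bin_rim']:
    print(n,*[[ (np.round(d['xy'],1).tolist(),round(float(d['score']),2)) for d in cams.pinpoint(P,n)] for P in (T,S)])
for P in (T,S): print(P['fx'],P['k1'],ray(P,[320,200]))
print(robot.hold_point_z,robot.read_state())
E
python3 a.py
```

```text
large_bin [([270.4, 212.8], 0.74), ([280.6, 213.0], 0.28), ([237.4, 158.6], 0.17)] [([351.2, 243.4], 0.82)]
medium_bin [([345.9, 219.3], 0.71)] [([367.0, 198.2], 0.69)]
small_bin [([446.9, 220.6], 0.68), ([383.1, 219.0], 0.66)] [([383.8, 147.9], 0.81), ([376.4, 176.9], 0.66)]
large_bin_edge [([282.4, 213.6], 0.96)] [([353.2, 218.7], 0.83)]
large_bin_floor [] [([348.5, 250.0], 0.95)]
medium_bin_floor [([334.7, 217.0], 0.98), ([382.4, 220.7], 0.69)] [([365.1, 200.6], 0.84)]
small_bin_rim [([440.2, 217.7], 0.78), ([390.7, 219.6], 0.59), ([236.7, 160.5], 0.22)] [([380.8, 148.1], 0.96), ([371.9, 169.3], 0.89)]
415.14478681505466 -0.018100504649052395 (array([ 0.4087, -0.1126,  1.5501]), array([ 0.1055, -0.0051, -0.9944]))
496.2301381636975 -0.08077570990979586 (array([0.4162, 1.1374, 0.9393]), array([ 0.148 , -0.8124, -0.5647]))
0.0188 {'t': 0.8, 'q': array([-1.4184,  0.1304,  1.4882, -0.    ,  1.523 , -0.0854]), 'dq': array([-0.0003,  0.0009, -0.0004, -0.0016,  0.0011, -0.0002]), 'joint_torque': array([  0.002 , -55.9696, -49.2028,   0.0771,   0.0224,  -0.    ]), 'tool_pos': array([ 0.1414, -0.5831,  0.2187]), 'orientation': array([ 3.1194,  0.3727, -0.    ]), 'force': array([ 0.3241,  0.4527, -0.3036]), 'wrist_torque': array([ 0.0596, -0.0141, -0.0408]), 'opening': 0.09238305395746814}
```

View pics/t0.png

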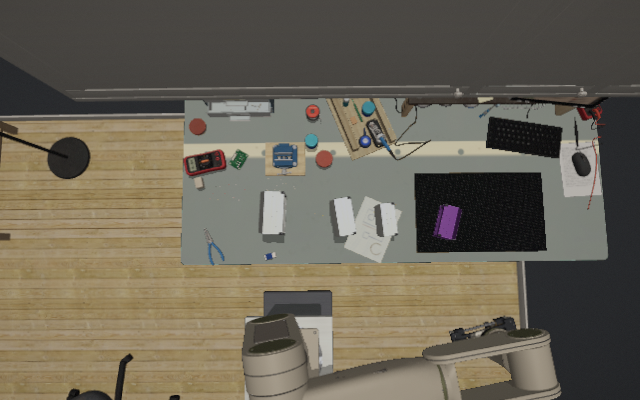

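View pics/s0.png

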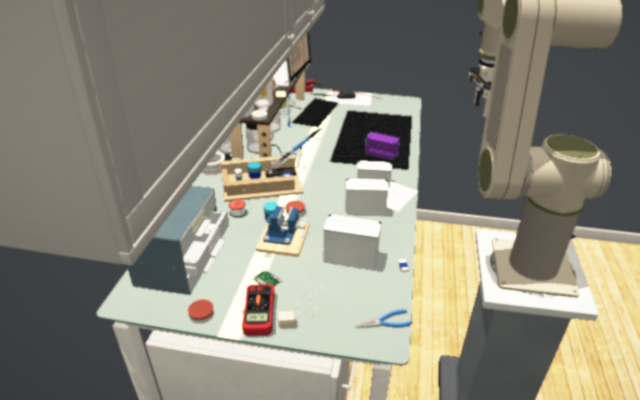

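```bash
cat > b.py <<'E'
from h import *
np.set_printoptions(precision=4,suppress=True)
T=cams.read_camera('top');S=cams.read_camera('side')
save(T,'t1.png',(240,180,410,250),4.7)
dim={'large_bin':(.11,.15,.084),'medium_bin':(.09,.134,.075),'small_bin':(.07,.118,.066)}
for n,(h,w,d) in dim.items():
    for P in (T,):
        for s in cams.silhouettes(P,n):
            m=s['mask'].astype(np.uint8);c=max(cv2.findContours(m,0,2)[0],key=cv2.contourArea)
            pts=np.array([onz(P,q[0],h)[:2] for q in c],np.float32)
            print(n,round(float(s['score']),2),np.round(s['xy']),m.sum(),cv2.minAreaRect(pts),cv2.boxPoints(cv2.minAreaRect(pts)).tolist())
for n,z in [('large_bin',.055),('medium_bin',.045),('small_bin',.035),('large_bin_edge',.11),('large_bin_floor',.055),('medium_bin_floor',.045),('small_bin_rim',.035)]:
    for P in (T,S): print(n,[onz(P,d['xy'],z)[:2].round(4).tolist()+[round(float(d['score']),2)] for d in cams.pinpoint(P,n)])
E
python3 b.py
```

```text
large_bin 0.58 [273. 213.] 1178 ((0.5184394121170044, 0.048895951360464096), (0.09349716454744339, 0.15327614545822144), 89.3475112915039) [[0.441273957490921, 0.003023143857717514], [0.5945401191711426, 0.0012776590883731842], [0.5956048965454102, 0.09476876258850098], [0.4423387050628662, 0.09651423990726471]]
small_bin 0.61 [383. 217.] 677 ((0.49408480525016785, -0.3513219952583313), (0.11895251274108887, 0.07519173622131348), 5.3307623863220215) [[0.43137291073799133, -0.3194143772125244], [0.4383586347103119, -0.39428091049194336], [0.556796669960022, -0.3832296133041382], [0.5498110055923462, -0.30836308002471924]]
small_bin 0.59 [446. 222.] 781 ((0.4830295145511627, -0.5736430883407593), (0.08414177596569061, 0.12324477732181549), 75.24286651611328) [[0.4127233922481537, -0.5986296534538269], [0.5319028496742249, -0.6300228238105774], [0.5533356666564941, -0.5486565232276917], [0.4341561794281006, -0.5172633528709412]]
large_bin [[0.5197, 0.0567, 0.66]]
large_bin [[0.5141, 0.0603, 0.59], [0.4931, -0.317, 0.5], [0.5283, -0.0471, 0.45]]
medium_bin [[0.4974, -0.2055, 0.75], [0.3704, 0.0739, 0.22]]
medium_bin [[0.3991, 0.3211, 0.61], [0.5058, -0.2062, 0.58]]
small_bin [[0.3748, 0.0668, 0.73], [0.4926, -0.3508, 0.64], [0.4909, -0.5874, 0.56]]
small_bin [[0.4882, -0.5706, 0.66]]
large_bin_edge [[0.5162, 0.0109, 0.8]]
large_bin_edge [[0.5296, 0.0301, 0.92]]
large_bin_floor []
large_bin_floor [[0.5337, 0.0854, 0.76]]
medium_bin_floor [[0.3766, 0.0523, 0.66], [0.5075, -0.1792, 0.65]]
medium_bin_floor [[0.5085, -0.1804, 0.9]]
small_bin_rim [[0.4997, -0.5536, 0.91], [0.4955, -0.3846, 0.89]]
small_bin_rim [[0.4992, -0.4065, 0.72], [0.4957, -0.559, 0.7]]
```

View pics/t1.png

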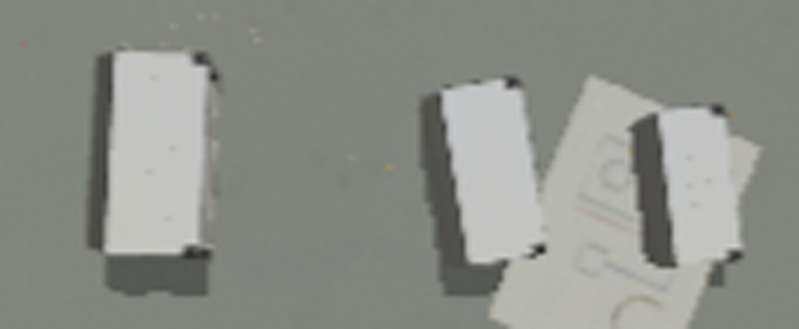

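```bash
cat > fit.py <<'E'
from h import *
from scipy.optimize import minimize
dim={'L':(.15,.084,.11),'M':(.134,.075,.09),'S':(.118,.066,.07)}
def pose_from_top(T,n,guess,z0=0):
    # bright top-face region (foot bevel excluded): fit rectangle w x (d-.015) at z=h by soft IoU
    w,d,h=dim[n]; h+=z0; k=6
    c=proj(T,[guess[0],guess[1],h]); x0,y0=(c-26).astype(int)
    im=T['pixels'][y0:y0+52,x0:x0+52].min(2)
    m=(im>205).astype(np.uint8)
    m=cv2.morphologyEx(m,cv2.MORPH_OPEN,np.ones((4,4)))
    _,lab,st,cen=cv2.connectedComponentsWithStats(m)
    j=1+np.argmax(st[1:,4]); m=(lab==j).astype(np.float32)
    g=np.clip((im.astype(np.float32)-130)/(np.percentile(im[m>0],50)-130),0,1)*cv2.dilate(m,np.ones((3,3)))
    ys,xs=np.nonzero(m); P=np.array([onz(T,(x+x0,y+y0),h)[:2] for x,y in zip(xs,ys)],np.float32)
    r=cv2.minAreaRect(P)
    def poly(p):
        ex=np.array([np.cos(p[2]),np.sin(p[2])]);ey=np.array([-ex[1],ex[0]])
        return [np.r_[p[:2]+ex*a*w/2+ey*b,h] for a,b in ((-1,-d/2),(1,-d/2),(1,d/2-.015),(-1,d/2-.015))]
    def cost(p):
        q=np.array([proj(T,X) for X in poly(p)])-[x0,y0]
        I=np.zeros((52*k,52*k),np.uint8);cv2.fillPoly(I,[np.round(((q+.5)*k-.5)*16).astype(np.int32)],255,shift=4)
        return np.abs(cv2.resize(I,(52,52),interpolation=cv2.INTER_AREA)/255.-g).sum()
    best=min((minimize(cost,[guess[0],guess[1],a],method='Nelder-Mead',options=dict(initial_simplex=np.array([[guess[0],guess[1],a],[guess[0]+.01,guess[1],a],[guess[0],guess[1]+.01,a],[guess[0],guess[1],a+.1]]))) for a in (-.05,.05,.15)),key=lambda o:o.fun)
    return best.x,best.fun,g.sum(),r
E
cat > c.py <<'E'
from fit import *
np.set_printoptions(precision=4,suppress=True)
T=cams.read_camera('top');S=cams.read_camera('side')
ims=[P['pixels'][...,::-1].copy() for P in (T,S)]
K=5;A=cv2.resize(ims[0][175:255,245:405],None,fx=K,fy=K,interpolation=cv2.INTER_CUBIC);B=cv2.resize(ims[1][145:275,310:420],None,fx=K-.6,fy=K-.6,interpolation=cv2.INTER_CUBIC)
for n,g in (('L',(.518,.05)),('M',(.5,-.2)),('S',(.494,-.35))):
    p,f,s,r=pose_from_top(T,n,g);print(n,p,np.degrees(p[2]),f,s,r)
    w,d,h=dim[n];ex=np.array([np.cos(p[2]),np.sin(p[2])]);ey=np.array([-ex[1],ex[0]])
    for P,I,o,k in ((T,A,(245,175),K),(S,B,(310,145),K-.6)):
        for z,c in ((h,(0,0,255)),(0,(0,200,0))):
            q=np.array([(proj(P,np.r_[p[:2]+ex*a*w/2+ey*b*d/2,z])-o+.5)*k for a,b in ((-1,-1),(1,-1),(1,1),(-1,1))])
            cv2.polylines(I,[q.astype(int)],True,c,1)
cv2.imwrite('pics/ca.png',A);cv2.imwrite('pics/cb.png',B)
E
python3 c.py
```

```text
Traceback (most recent call last):
  File "c.py", line 7, in <module>
    p,f,s,r=pose_from_top(T,n,g);print(n,p,np.degrees(p[2]),f,s,r)
            ~~~~~~~~~~~~~^^^^^^^
  File "fit.py", line 12, in pose_from_top
    j=1+np.argmax(st[1:,4]); m=(lab==j).astype(np.float32)
        ~~~~~~~~~^^^^^^^^^^
ValueError: attempt to get argmax of an empty sequence
```

```bash
python3 -c "
from h import *
T=cams.read_camera('top');g=T['pixels'].min(2)
print(g[213,255:300].tolist());print(g[217,328:400].tolist())"
sed -i 's/min(2)$/min(2)/; s/>205/>185/' fit.py
```

```text
[125, 124, 125, 118, 93, 72, 74, 73, 168, 192, 191, 191, 192, 191, 192, 190, 190, 192, 193, 193, 191, 191, 192, 193, 193, 194, 194, 194, 165, 133, 140, 132, 125, 125, 125, 125, 125, 124, 124, 124, 123, 124, 124, 124, 126]
[126, 125, 102, 80, 75, 75, 78, 79, 121, 178, 194, 194, 194, 194, 194, 192, 193, 193, 195, 193, 194, 194, 194, 194, 194, 176, 141, 125, 157, 172, 174, 175, 175, 175, 175, 175, 172, 172, 174, 168, 168, 172, 175, 174, 174, 169, 163, 120, 75, 75, 75, 75, 78, 122, 181, 194, 194, 194, 193, 190, 192, 194, 191, 190, 194, 194, 193, 180, 173, 174, 174, 147]
```

```bash
sed -i "s/g=np.clip((im.astype(np.float32)-130)\/(np.percentile(im\[m>0\],50)-130)/b=165 if n=='S' else 128; g=np.clip((im.astype(np.float32)-b)\/(192.-b)/" fit.py; python3 c.py
```

```text
L [ 0.5215  0.0496 -0.0462] -2.6483304839437096 91.87150735294118 770.6406 ((0.5183544158935547, 0.04041740298271179), (0.06256453692913055, 0.14667204022407532), 89.88218688964844)
M [ 0.5042 -0.2007  0.1688] 9.668827374399582 61.23670343137255 610.3906 ((0.5028700828552246, -0.2102392613887787), (0.13022972643375397, 0.05437741056084633), 8.514154434204102)
S [ 0.4939 -0.3593  0.0836] 4.789605072530814 77.70413910544971 404.6667 ((0.49211588501930237, -0.36810988187789917), (0.11458931118249893, 0.045258890837430954), 4.90721321105957)
```

View pics/ca.png

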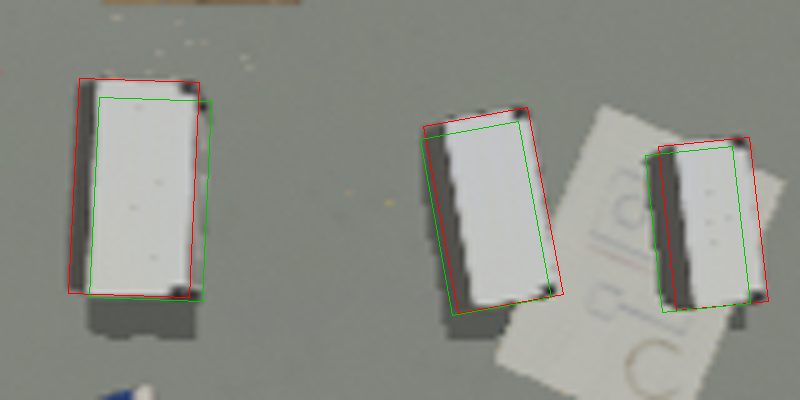

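View pics/cb.png

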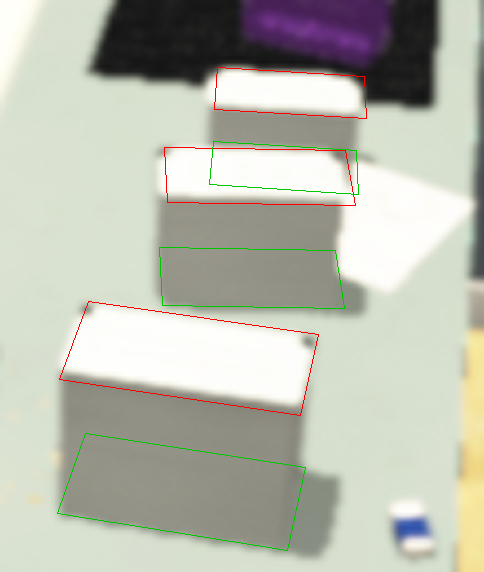

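```bash
cat > edge.py <<'E'
from h import *
dim={'L':(.15,.084,.11),'M':(.134,.075,.09),'S':(.118,.066,.07)}
def cross(v,th):
    # subpixel indices where bright run (>th) starts and ends, about the centre
    c=len(v)//2
    a=c
    while a>0 and v[a-1]>th: a-=1
    b=c
    while b<len(v)-1 and v[b+1]>th: b+=1
    return (a-1+(th-v[a-1])/(v[a]-v[a-1]), b+(v[b]-th)/(v[b]-v[b+1])) if 0<a and b<len(v)-1 else (np.nan,np.nan)
def edges(T,c,n,z0=0,paper=False,rows=15,cols=5):
    """c: pixel in the bright centre. returns yaw(foot edge), yaw(mouth edge), y of each at centre, x of far/near ends"""
    w,d,h=dim[n];h+=z0;g=T['pixels'].min(2).astype(float);cx,cy=np.round(c).astype(int)
    L,R,U,D=[],[],[],[]
    for r in range(cy-rows,cy+rows+1):
        a,b=cross(g[r,cx-25:cx+26],133);L.append((cx-25+a,r))
        a,b=cross(g[r,cx-25:cx+26],183 if paper else 160);R.append((cx-25+b,r))
    for q in range(cx-cols,cx+cols+1):
        a,b=cross(g[cy-40:cy+41,q],160);U.append((q,cy-40+a))
        a,b=cross(g[cy-40:cy+41,q],130);D.append((q,cy-40+b))
    out={}
    for k,E in zip('foot mouth far near'.split(),(L,R,U,D)):
        P=np.array([onz(T,e,h)[:2] for e in E if np.isfinite(e[0]+e[1])])
        vx,vy,x,y=cv2.fitLine(P.astype(np.float32),cv2.DIST_HUBER,0,1e-4,1e-4).ravel()
        ang=np.degrees(np.arctan2(vy,vx)); ang=(ang+90)%180-90 if k in('foot','mouth') else ang%180-90
        out[k]=(round(float(ang),2),np.round([x,y],4).tolist())
    return out
E
cat > d.py <<'E'
from edge import *
T=cams.read_camera('top')
for n,c,r in (('L',(272,213),15),('M',(344,217),13),('S',(387,219),11)): print(n,edges(T,c,n,paper=n=='S',rows=r))
E
python3 d.py
```

```text
L {'foot': (-2.83, [0.5289000272750854, 0.07850000262260437]), 'mouth': (-2.75, [0.5217999815940857, 0.00989999994635582]), 'far': (-2.11, [0.5963000059127808, 0.04639999940991402]), 'near': (-0.52, [0.44620001316070557, 0.04699999839067459])}
M {'foot': (7.68, [0.5214999914169312, -0.17329999804496765]), 'mouth': (8.72, [0.5223000049591064, -0.23440000414848328]), 'far': (-6.99, [0.5710999965667725, -0.20440000295639038]), 'near': (-67.21, [0.42800000309944153, -0.20250000059604645])}
S {'foot': (4.93, [0.5001000165939331, -0.33820000290870667]), 'mouth': (4.07, [0.49230000376701355, -0.38850000500679016]), 'far': (-5.57, [0.5529000163078308, -0.358599990606308]), 'near': (75.16, [0.4075999855995178, -0.3578999936580658])}
```

Request:
{"api": "step_arm", "payload": {"deltas": [{"offset":[3.7,-2.4,0],"roll":0},{"offset":[3.7,-2.4,0],"roll":0},{"offset":[3.7,-2.4,0],"roll":0},{"offset":[3.7,-2.4,0],"roll":0},{"offset":[3.7,-2.4,0],"roll":0},{"offset":[3.7,-2.4,0],"roll":0},{"offset":[3.7,-2.4,0],"roll":0},{"offset":[3.7,-2.4,0],"roll":0},{"offset":[3.7,-2.4,0],"roll":0},{"offset":[3.7,-2.4,0],"roll":0},{"offset":[3.6,-2.4,0],"roll":0},{"offset":[3.6,-2.4,0],"roll":0.094}], "fingers": 9.3, "grip_force": 10}}

```text
t: 3.55
tool_pos: [0.504, -0.1979, 0.2188]
orientation: [3.133, 0.223, 0.001]
force: [0.7, 0.3, 0.1]
opening: 0.0934
```

Request:
{"api": "step_arm", "payload": {"deltas": [{"offset":[-0.1,0.1,4],"roll":0},{"offset":[0,0,4],"roll":0},{"offset":[0,0,4],"roll":0},{"offset":[0,0,3],"roll":0},{"offset":[0,0,0],"roll":0}]}}

```text
t: 4.18
tool_pos: [0.5, -0.1991, 0.0659]
orientation: [-3.131, -0.226, 0.008]
force: [-0.1, 0.3, 0.3]
opening: 0.0933
```

Request:
{"api": "step_arm", "payload": {"deltas": [{"offset":[0,0,0],"roll":0},{"offset":[0,0,0],"roll":0},{"offset":[0,0,0],"roll":0},{"offset":[0,0,0],"roll":0},{"offset":[0,0,0],"roll":0}], "fingers": 6.5, "grip_force": 10}}

```text
t: 4.8
tool_pos: [0.5035, -0.2008, 0.0706]
orientation: [3.132, 0.226, 0.004]
force: [-1.3, 1.4, 6.8]
opening: 0.0749
```

Request:
{"api": "step_arm", "payload": {"deltas": [{"offset":[0.1,0,0],"roll":0.04},{"offset":[0.1,0,0],"roll":0.04},{"offset":[0.1,0,0],"roll":0.04},{"offset":[0.1,0,0],"roll":0.04},{"offset":[0.15,0,0],"roll":0.032},{"offset":[0,0,0],"roll":0},{"offset":[0,0,0],"roll":0}]}}

```text
t: 5.68
tool_pos: [0.5088, -0.2005, 0.0706]
orientation: [3.139, -0.076, 0.004]
force: [-2.8, 1.2, 7.8]
opening: 0.075
```

Request:
{"api": "step_arm", "payload": {"deltas": [{"offset":[0,0,0],"roll":0},{"offset":[0,0,0],"roll":0},{"offset":[0,0,0],"roll":0},{"offset":[0,0,-2],"roll":0},{"offset":[0,0,-4],"roll":0},{"offset":[0,2.5,-3],"roll":0},{"offset":[-0.8,4,0],"roll":0},{"offset":[0,4,0],"roll":0},{"offset":[0,3,0],"roll":0},{"offset":[0,2,0],"roll":-0.129},{"offset":[0,0,0],"roll":0}], "fingers": 9.3}}

```text
t: 7.05
tool_pos: [0.4918, -0.3554, 0.1583]
orientation: [-3.139, -0.123, 0.001]
force: [0.4, 0.2, 0.5]
opening: 0.093
```

```bash
cat > e.py <<'E'
from edge import *
import sys
S=cams.read_camera('side');save(S,'s2.png',(300,130,420,280),4)
for n in ('medium_bin','medium_bin_floor','large_bin_floor','large_bin','large_bin_edge'):
    print(n,[onz(S,d['xy'],.11 if 'edge' in n else .045 if 'med' in n else .055)[:2].round(4).tolist()+[round(float(d['score']),2)] for d in cams.pinpoint(S,n)])
T=cams.read_camera('top');save(T,'t2.png',(240,170,420,260),4.4)
print(robot.read_state()['tool_pos'])
E
python3 e.py
```

```text
medium_bin [[0.5083, -0.1903, 0.69]]
medium_bin_floor [[0.5249, -0.1823, 0.78]]
large_bin_floor [[0.5279, 0.0929, 0.88], [0.6315, 0.3805, 0.61], [0.7148, 0.2457, 0.21]]
large_bin [[0.5205, 0.0692, 0.82], [0.7767, -0.0023, 0.45]]
large_bin_edge [[0.5283, 0.0121, 0.68]]
[ 0.49250574 -0.35356096  0.15873165]
```

View pics/t2.png

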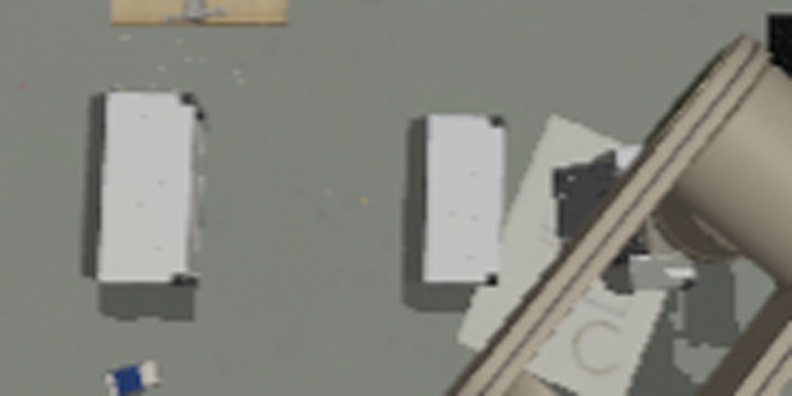

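Request:
{"api": "step_arm", "payload": {"deltas": [{"offset":[0,0.1,4],"roll":0},{"offset":[0,0,4],"roll":0},{"offset":[0,0,3],"roll":0},{"offset":[0,0,1.3],"roll":0},{"offset":[0,0,0],"roll":0}]}}

```text
t: 8.02
tool_pos: [0.4921, -0.3548, 0.0352]
orientation: [-3.138, -0.127, 0.002]
force: [-0.0, -1.4, 0.3]
opening: 0.0929
```

Request:
{"api": "step_arm", "payload": {"deltas": [{"offset":[0,0,0],"roll":0},{"offset":[0,0,0],"roll":0},{"offset":[0,0,0],"roll":0},{"offset":[0,0,0],"roll":0},{"offset":[0,0,0],"roll":0},{"offset":[0,0,0],"roll":0}], "fingers": 5.5, "grip_force": 6}}

```text
t: 8.78
tool_pos: [0.4928, -0.356, 0.0365]
orientation: [3.138, 0.127, 0.002]
force: [-0.5, -1.5, 6.2]
opening: 0.0661
```

```bash
cat > m.py <<'E'
from edge import *
T=cams.read_camera('top')
for n,c,r in (('L',(272,213),15),('M',(345,215),13)): print(n,edges(T,c,n,rows=r))
E
python3 m.py
```

```text
L {'foot': (-2.84, [0.5289000272750854, 0.07840000092983246]), 'mouth': (-2.98, [0.5371000170707703, 0.009399999864399433]), 'far': (-2.16, [0.5963000059127808, 0.04639999940991402]), 'near': (-0.47, [0.4462999999523163, 0.04699999839067459])}
M {'foot': (-1.56, [0.5138000249862671, -0.17790000140666962]), 'mouth': (22.3, [0.499099999666214, -0.2533999979496002]), 'far': (-3.5, [0.5774999856948853, -0.2070000022649765]), 'near': (-1.21, [0.4438000023365021, -0.2046000063419342])}
```

Request:
{"api": "step_arm", "payload": {"deltas": [{"offset":[0,0,-0.5],"roll":0},{"offset":[0,0,-0.2],"roll":0},{"offset":[0.4,-1,0],"roll":0},{"offset":[0.4,-1,0],"roll":0},{"offset":[0.4,-1,0],"roll":0},{"offset":[0.45,-1,0],"roll":0},{"offset":[0,0,0],"roll":0.06},{"offset":[0,0,0],"roll":0.062},{"offset":[0,0,0.4],"roll":0},{"offset":[0,0,0.2],"roll":0},{"offset":[0,0,0],"roll":0}]}}

```text
t: 10.2
tool_pos: [0.5054, -0.314, 0.0364]
orientation: [-3.141, 0.063, 0.001]
force: [-0.0, 0.5, -0.8]
opening: 0.0664
```

Request:
{"api": "step_arm", "payload": {"deltas": [{"offset":[0,0,0],"roll":0},{"offset":[0,0,0],"roll":0},{"offset":[0,0,0],"roll":0},{"offset":[0,0,-3],"roll":0},{"offset":[0,0,-4],"roll":0},{"offset":[0,3,-2],"roll":0},{"offset":[0,5,0],"roll":0}], "fingers": 9.3}}

```text
t: 11.08
tool_pos: [0.5042, -0.395, 0.1301]
orientation: [3.138, -0.061, 0.006]
force: [0.5, -0.2, -0.2]
opening: 0.0927
```

Request:
{"api": "step_arm", "payload": {"deltas": [{"offset":[0,0,0],"roll":-0.175},{"offset":[0,0,0],"roll":-0.175},{"offset":[0,0,0],"roll":-0.175},{"offset":[0,0,0],"roll":-0.175},{"offset":[0,0,0],"roll":-0.175},{"offset":[0,0,0],"roll":-0.175},{"offset":[0,0,0],"roll":-0.175},{"offset":[0,0,0],"roll":-0.175},{"offset":[0,0,0],"roll":-0.171},{"offset":[0,0,0],"roll":0}], "fingers": 6}}

```text
t: 12.32
tool_pos: [0.5022, -0.3941, 0.1266]
orientation: [-2.268, -2.174, 0.0]
force: [-0.1, 0.3, 0.5]
opening: 0.0602
```

```bash
cat > m.py <<'E'
from edge import *
T=cams.read_camera('top')
for n,c,r in (('M',(345,215),13),('S',(375,217),10)): print(n,edges(T,c,n,rows=r,paper=n=='S'))
save(T,'t3.png',(310,170,430,260),6.5)
s=robot.read_state();print(s['tool_pos'],s['orientation'],s['force'],s['opening'])
E
python3 m.py
```

```text
M {'foot': (-1.49, [0.517300009727478, -0.17800000309944153]), 'mouth': (22.41, [0.499099999666214, -0.2533000111579895]), 'far': (-4.03, [0.5773000121116638, -0.2070000022649765]), 'near': (-1.22, [0.4438000023365021, -0.2046000063419342])}
S {'foot': (-2.44, [0.5163000226020813, -0.2964000105857849]), 'mouth': (-24.73, [0.5023000240325928, -0.3361999988555908]), 'far': (-15.43, [0.5659999847412109, -0.3165000081062317]), 'near': (47.58, [0.4659000039100647, -0.31679999828338623])}
[ 0.50226124 -0.39410381  0.12665085] [2.27062513e+00 2.17109256e+00 2.54785436e-05] [ 0.44517718  0.24445031 -0.74017686] 0.0596660450014332
```

View pics/t3.png

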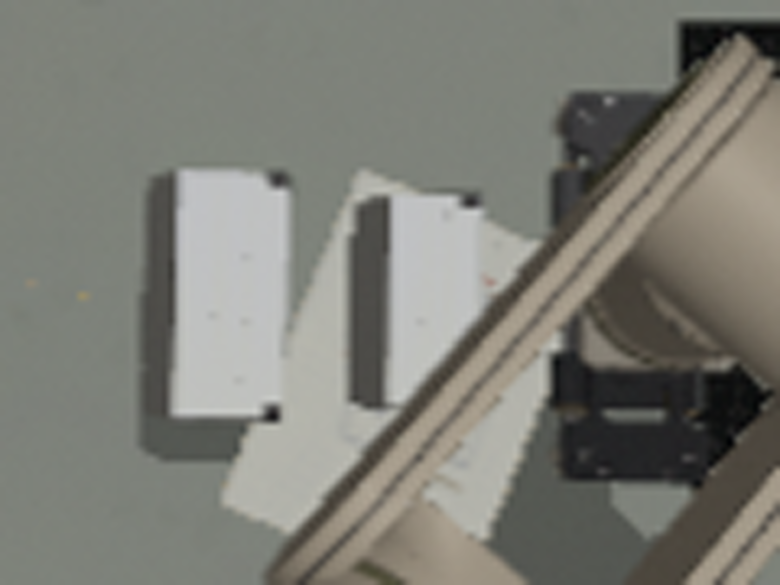

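Request:
{"api": "step_arm", "payload": {"deltas": [{"offset":[0,0,4],"roll":0},{"offset":[0,0,4],"roll":0},{"offset":[0,0,3],"roll":0},{"offset":[0,0,0.4],"roll":0},{"offset":[1.5,0,0],"roll":0},{"offset":[1.5,0,0],"roll":0},{"offset":[0.5,0,0],"roll":0},{"offset":[0.5,0,0],"roll":0},{"offset":[0.5,0,0],"roll":0},{"offset":[0.5,0,0],"roll":0},{"offset":[0,0,0],"roll":0}]}}

```text
t: 13.75
tool_pos: [0.5042, -0.3438, 0.0125]
orientation: [-2.266, -2.175, -0.0]
force: [-0.0, -0.4, -1.2]
opening: 0.0601
```

Request:
{"api": "step_arm", "payload": {"deltas": [{"offset":[0.5,0,0],"roll":0},{"offset":[0.5,0,0],"roll":0},{"offset":[0.5,0,0],"roll":0},{"offset":[0.5,0,0],"roll":0},{"offset":[0.5,0,0],"roll":0},{"offset":[0.5,0,0],"roll":0},{"offset":[0.4,0,0],"roll":0},{"offset":[0.4,0,0],"roll":0},{"offset":[0.4,0,0],"roll":0},{"offset":[0.4,0,0],"roll":0}]}}

```text
t: 15.0
tool_pos: [0.5063, -0.2981, 0.0128]
orientation: [2.266, 2.175, 0.0]
force: [0.4, -1.0, 0.3]
opening: 0.0599
```

```bash
cat > m.py <<'E'
from edge import *
import sys
T=cams.read_camera('top');S=cams.read_camera('side')
for n,c,r in (('M',(345,215),11),): print(n,edges(T,c,n,rows=r))
A=cv2.resize(T['pixels'][175:250,310:410,::-1],None,fx=5,fy=5,interpolation=cv2.INTER_CUBIC);B=cv2.resize(S['pixels'][140:215,330:410,::-1],None,fx=5,fy=5,interpolation=cv2.INTER_CUBIC)
B=cv2.copyMakeBorder(B,0,0,0,500-B.shape[1],0);cv2.imwrite('pics/%s.png'%sys.argv[1],cv2.resize(np.vstack([A,B]),None,fx=.8,fy=.8))
s=robot.read_state();print(s['tool_pos'],s['force'])
E
python3 m.py p4
```

```text
M {'foot': (-1.55, [0.5130000114440918, -0.1777999997138977]), 'mouth': (-34.29, [0.5044000148773193, -0.226500004529953]), 'far': (-5.68, [0.5770000219345093, -0.20919999480247498]), 'near': (55.32, [0.4758000075817108, -0.2087000012397766])}
[ 0.50621466 -0.29766984  0.01259167] [ 1.18233536 -0.81397481  0.43605977]
```

View pics/p4.png

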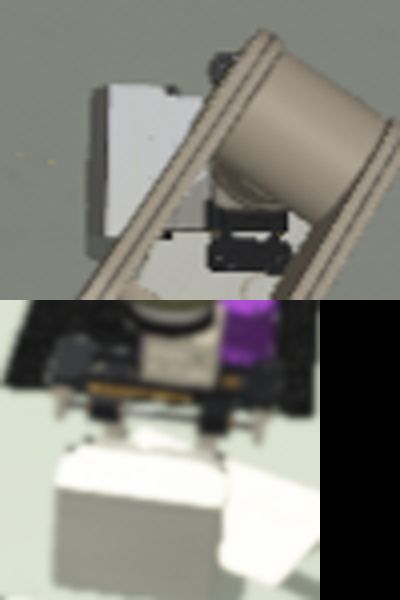

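Request:
{"api": "step_arm", "payload": {"deltas": [{"offset":[0.4,0,0],"roll":0},{"offset":[0.4,0,0],"roll":0},{"offset":[0.4,0,0],"roll":0},{"offset":[0.4,0,0],"roll":0},{"offset":[0.4,0,0],"roll":0},{"offset":[0.4,0,0],"roll":0},{"offset":[0.4,0,0],"roll":0},{"offset":[0.4,0,0],"roll":0},{"offset":[0.4,0,0],"roll":0}]}}

```text
t: 16.23
tool_pos: [0.5077, -0.2619, 0.0126]
orientation: [-2.267, -2.175, 0.0]
force: [0.8, 0.7, 0.9]
opening: 0.06
```

Request:
{"api": "step_arm", "payload": {"deltas": [{"offset":[0.3,0,0],"roll":0},{"offset":[0.3,0,0],"roll":0},{"offset":[0.2,0,0],"roll":0}]}}

```text
t: 16.6
tool_pos: [0.508, -0.254, 0.0127]
orientation: [2.266, 2.176, 0.0]
force: [-0.3, 0.7, -0.3]
opening: 0.0598
```

Request:
{"api": "step_arm", "payload": {"deltas": [{"offset":[0.3,0,0],"roll":0},{"offset":[0.3,0,0],"roll":0},{"offset":[0.2,0,0],"roll":0}]}}

```text
t: 16.98
tool_pos: [0.5083, -0.2461, 0.0127]
orientation: [2.266, 2.175, -0.0]
force: [0.1, -1.3, -0.2]
opening: 0.0602
```

```bash
python3 m.py p5
```

```text
M {'foot': (-3.43, [0.5174000263214111, -0.2021999955177307]), 'mouth': (78.02, [0.5099999904632568, -0.22689999639987946]), 'far': (77.22, [0.5171999931335449, -0.20909999310970306]), 'near': (71.04, [0.4805000126361847, -0.2071000039577484])}
[ 0.50836305 -0.24593203  0.01265436] [0.05043606 0.08326411 0.43786074]edge.py:10: RuntimeWarning: divide by zero encountered in scalar divide
  return (a-1+(th-v[a-1])/(v[a]-v[a-1]), b+(v[b]-th)/(v[b]-v[b+1])) if 0<a and b<len(v)-1 else (np.nan,np.nan)
```

View pics/p5.png

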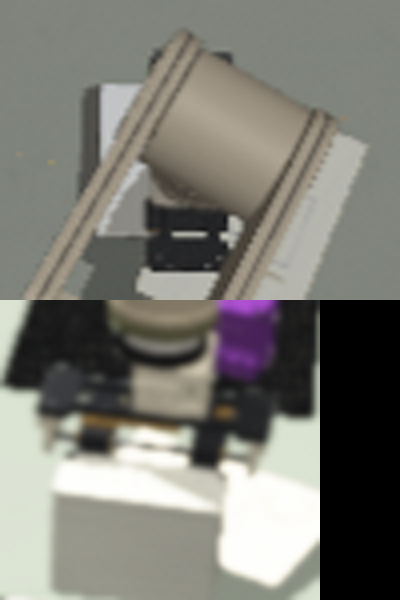

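Request:
{"api": "step_arm", "payload": {"deltas": [{"offset":[0.4,0,0],"roll":0},{"offset":[0.7,0,0],"roll":0},{"offset":[0.9,0,0],"roll":0},{"offset":[0.9,0,0],"roll":0},{"offset":[0.9,0,0],"roll":0},{"offset":[0.9,0,0],"roll":0},{"offset":[0.9,0,0],"roll":0},{"offset":[0.9,0,0],"roll":0},{"offset":[0.9,0,0],"roll":0},{"offset":[0.9,0,0],"roll":0},{"offset":[0.8,0,0],"roll":0},{"offset":[0.6,0,0],"roll":0}]}}

```text
t: 18.58
tool_pos: [0.5123, -0.1488, 0.0127]
orientation: [2.266, 2.176, -0.0]
force: [-0.1, -1.5, -0.6]
opening: 0.0602
```

Request:
{"api": "step_arm", "payload": {"deltas": [{"offset":[0.5,0,0],"roll":0},{"offset":[0.5,0,0],"roll":0},{"offset":[0.5,0,0],"roll":0},{"offset":[0.4,0,0],"roll":0}]}}

```text
t: 19.08
tool_pos: [0.5131, -0.1301, 0.0127]
orientation: [2.267, 2.175, -0.0]
force: [0.0, -2.5, 1.8]
opening: 0.0599
```

```bash
cat > m2.py <<'E'
from edge import *
import sys
T=cams.read_camera('top');S=cams.read_camera('side')
print(edges(T,(272,213),'L',rows=15))
A=cv2.resize(T['pixels'][165:250,250:370,::-1],None,fx=5,fy=5,interpolation=cv2.INTER_CUBIC);B=cv2.resize(S['pixels'][155:275,310:410,::-1],None,fx=3.5,fy=3.5,interpolation=cv2.INTER_CUBIC)
A=A[:420];B=cv2.copyMakeBorder(B,420-B.shape[0] if B.shape[0]<420 else 0,0,0,0,0)[:420]
I=np.hstack([A,B]);cv2.imwrite('pics/%s.png'%sys.argv[1],cv2.resize(I,None,fx=.82,fy=.82))
s=robot.read_state();print(s['tool_pos'],s['force'])
E
python3 m2.py p6
```

```text
{'foot': (-2.84, [0.5289000272750854, 0.07840000092983246]), 'mouth': (-2.99, [0.5166000127792358, 0.010300000198185444]), 'far': (-2.2, [0.5961999893188477, 0.0471000000834465]), 'near': (-0.58, [0.44620001316070557, 0.04699999839067459])}
[ 0.51298274 -0.12966076  0.01251241] [-1.39023164 -0.21842213 -0.36463906]
```

View pics/p6.png

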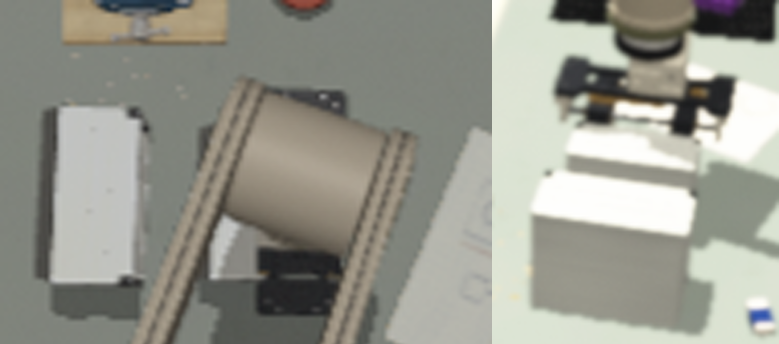

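```bash
cat > n.py <<'E'
from edge import *
T=cams.read_camera('top');g=T['pixels'].min(2).astype(float)
for q in range(302,312):
    v=g[222:242,q]; k=np.where((v[:-1]>150)&(v[1:]<=150))[0]
    if len(k): k=k[-1]; r=222+k+(v[k]-150)/(v[k]-v[k+1]); print(q,round(r,2),onz(T,(q,r),.09)[:2].round(4))
for r in range(222,232):
    v=g[r,294:312]; k=np.where((v[:-1]<133)&(v[1:]>=133))[0]
    if len(k): k=k[0]; c=294+k+(133-v[k])/(v[k+1]-v[k]); print(r,onz(T,(c,r),.09)[:2].round(4))
E
python3 n.py
```

```text
302 232.51 [ 0.4497 -0.0556]
303 232.19 [ 0.4508 -0.0591]
304 229.42 [ 0.4605 -0.0627]
305 226.4 [ 0.471  -0.0663]
306 223.5 [ 0.4811 -0.0699]
307 222.42 [ 0.4849 -0.0735]
222 [ 0.4867 -0.0415]
223 [ 0.4832 -0.0418]
224 [ 0.4796 -0.0522]
225 [ 0.4762 -0.0383]
226 [ 0.4726 -0.0517]
227 [ 0.4693 -0.0344]
228 [ 0.4658 -0.0329]
229 [ 0.4623 -0.0317]
230 [ 0.4588 -0.0308]
231 [ 0.4553 -0.0311]
```

Request:
{"api": "step_arm", "payload": {"deltas": [{"offset":[0.6,0,0],"roll":0},{"offset":[0.6,0,0],"roll":0},{"offset":[0.6,0,0],"roll":0},{"offset":[0.6,0,0],"roll":0},{"offset":[0.6,0,0],"roll":0},{"offset":[0.6,0,0],"roll":0},{"offset":[0.5,0,0],"roll":0},{"offset":[0.5,0,0],"roll":0},{"offset":[0.5,0,0],"roll":0}]}}

```text
t: 20.35
tool_pos: [0.5152, -0.0791, 0.0127]
orientation: [2.267, 2.175, 0.0]
force: [0.0, -0.9, -0.8]
opening: 0.0599
```

Request:
{"api": "step_arm", "payload": {"deltas": [{"offset":[0.4,0,0],"roll":0},{"offset":[0.4,0,0],"roll":0},{"offset":[0.4,0,0],"roll":0},{"offset":[0.4,0,0],"roll":0}]}}

```text
t: 20.85
tool_pos: [0.5162, -0.0633, 0.013]
orientation: [2.266, 2.175, 0.001]
force: [0.7, 0.1, 0.1]
opening: 0.06
```

Request:
{"api": "step_arm", "payload": {"deltas": [{"offset":[0.4,0,0],"roll":0},{"offset":[0.4,0,0],"roll":0},{"offset":[0.3,0,0],"roll":0}]}}

```text
t: 21.22
tool_pos: [0.5161, -0.052, 0.0125]
orientation: [-2.266, -2.176, 0.0]
force: [-0.3, -1.7, 0.1]
opening: 0.06
```

```bash
python3 m2.py p7
```

```text
{'foot': (20.54, [0.5293999910354614, 0.0640999972820282]), 'mouth': (-2.05, [0.520799994468689, 0.047200001776218414]), 'far': (-83.36, [0.5375000238418579, 0.04919999837875366]), 'near': (70.24, [0.5127999782562256, 0.04910000041127205])}
[ 0.51612922 -0.05182007  0.01248724] [ 0.95924655 -0.58109027  0.45155407]edge.py:10: RuntimeWarning: invalid value encountered in scalar divide
  return (a-1+(th-v[a-1])/(v[a]-v[a-1]), b+(v[b]-th)/(v[b]-v[b+1])) if 0<a and b<len(v)-1 else (np.nan,np.nan)
edge.py:10: RuntimeWarning: divide by zero encountered in scalar divide
  return (a-1+(th-v[a-1])/(v[a]-v[a-1]), b+(v[b]-th)/(v[b]-v[b+1])) if 0<a and b<len(v)-1 else (np.nan,np.nan)
```

Request:
{"api": "step_arm", "payload": {"deltas": [{"offset":[0.4,0,0],"roll":0},{"offset":[0.4,0,0],"roll":0},{"offset":[0.4,0,0],"roll":0},{"offset":[0,0,0],"roll":0},{"offset":[-1.5,0,0],"roll":0},{"offset":[-0.5,0,-1.2],"roll":0},{"offset":[0,0,-0.9],"roll":0},{"offset":[0.6,0,0],"roll":0},{"offset":[0.6,0,0],"roll":0},{"offset":[0.4,0,0],"roll":0}]}}

```text
t: 22.58
tool_pos: [0.5163, -0.0435, 0.0333]
orientation: [-2.265, -2.176, 0.0]
force: [0.3, 1.0, -0.0]
opening: 0.0602
```

Request:
{"api": "step_arm", "payload": {"deltas": [{"offset":[0.4,0,0],"roll":0},{"offset":[0.3,0,0],"roll":0},{"offset":[0.3,0,0],"roll":0},{"offset":[0.3,0,0],"roll":0}]}}

```text
t: 23.08
tool_pos: [0.5171, -0.0313, 0.0336]
orientation: [-2.267, -2.175, 0.0]
force: [-0.4, -1.0, -0.7]
opening: 0.06
```

```bash
cat > o.py <<'E'
from h import *
S=cams.read_camera('side');a=cv2.imread('pics/s0.png')
f=cv2.cvtColor(S['pixels'],cv2.COLOR_RGB2GRAY).astype(np.float32);a=cv2.cvtColor(a,cv2.COLOR_BGR2GRAY).astype(np.float32)
x0,y0,x1,y1=318,228,390,272
r=cv2.matchTemplate(f[y0-8:y1+12,x0-8:x1+8],a[y0:y1,x0:x1],cv2.TM_CCOEFF_NORMED);_,m,_,p=cv2.minMaxLoc(r)
r=np.pad(r,1,mode='edge');i,j=p[1]+1,p[0]+1
sub=lambda l,c,h:(l-h)/(2*(l-2*c+h))
print('L shift px (col,row)',p[0]-8+sub(r[i,j-1],r[i,j],r[i,j+1]),p[1]-8+sub(r[i-1,j],r[i,j],r[i+1,j]),m)
print('px per cm in y:',proj(S,[.52,.104,.0])-proj(S,[.52,.094,0]))
s=robot.read_state();print(s['tool_pos'],s['force'])
E
python3 o.py
```

```text
L shift px (col,row) 0.05985207 -0.09454448 0.860365629196167
px per cm in y: [-0.48637536  2.36281055]
[ 0.51712544 -0.03099407  0.03359967] [-0.1818901  -0.58753427 -0.8125891 ]
```

Request:
{"api": "step_arm", "payload": {"deltas": [{"offset":[0.3,0,0],"roll":0},{"offset":[0.3,0,0],"roll":0},{"offset":[0.3,0,0],"roll":0},{"offset":[0.3,0,0],"roll":0},{"offset":[0.3,0,0],"roll":0},{"offset":[0.2,0,0],"roll":0}]}}

```text
t: 23.88
tool_pos: [0.5178, -0.0142, 0.0336]
orientation: [-2.266, -2.176, 0.0]
force: [-0.8, -1.8, 0.2]
opening: 0.06
```

Request:
{"api": "step_arm", "payload": {"deltas": [{"offset":[0.2,0,0],"roll":0},{"offset":[0.2,0,0],"roll":0},{"offset":[0.1,0,0],"roll":0}]}}

```text
t: 24.25
tool_pos: [0.5181, -0.0101, 0.0337]
orientation: [2.266, 2.175, -0.002]
force: [-0.9, -6.7, 0.4]
opening: 0.0599
```

Request:
{"api": "step_arm", "payload": {"deltas": [{"offset":[0.2,0,0],"roll":0},{"offset":[0.2,0,0],"roll":0},{"offset":[0.1,0,0],"roll":0}]}}

```text
t: 24.62
tool_pos: [0.5183, -0.0052, 0.0337]
orientation: [2.266, 2.175, -0.001]
force: [-0.3, -6.8, 0.7]
opening: 0.0602
```

```bash
python3 o.py
```

```text
L shift px (col,row) -0.7294097 1.3991994 0.8591049313545227
px per cm in y: [-0.48637536  2.36281055]
[ 0.51835278 -0.00511755  0.03379653] [ 0.31937392 -5.76596366 -0.10574062]
```

Request:
{"api": "step_arm", "payload": {"deltas": [{"offset":[-1.5,0,0],"roll":0},{"offset":[-2,0,0],"roll":0},{"offset":[0,0,-3],"roll":0},{"offset":[0,0,-3.2],"roll":0},{"offset":[0,0,-0.7],"roll":0},{"offset":[0,0,0],"roll":0},{"offset":[1.5,0,0],"roll":0},{"offset":[1.5,0,0],"roll":0},{"offset":[0.7,0,0],"roll":0},{"offset":[0.5,0,0],"roll":0}]}}

```text
t: 25.92
tool_pos: [0.5183, 0.0035, 0.1023]
orientation: [-2.265, -2.177, 0.001]
force: [0.8, 0.3, 0.2]
opening: 0.0601
```

Request:
{"api": "step_arm", "payload": {"deltas": [{"offset":[0.4,0,0],"roll":0},{"offset":[0.3,0,0],"roll":0},{"offset":[0.3,0,0],"roll":0}]}}

```text
t: 26.3
tool_pos: [0.5194, 0.012, 0.1031]
orientation: [2.266, 2.174, 0.0]
force: [-0.1, -4.6, 3.6]
opening: 0.0599
```

Request:
{"api": "step_arm", "payload": {"deltas": [{"offset":[0.5,0,-0.25],"roll":0},{"offset":[0.5,0,-0.25],"roll":0},{"offset":[0.5,0,-0.25],"roll":0},{"offset":[0.5,0,-0.25],"roll":0},{"offset":[0.6,0,-0.25],"roll":0}]}}

```text
t: 26.92
tool_pos: [0.5196, 0.0391, 0.1149]
orientation: [-2.266, -2.175, 0.001]
force: [-0.3, -2.8, -1.5]
opening: 0.06
```

```bash
cat > v.py <<'E'
from h import *
import sys
S=cams.read_camera('side');save(S,sys.argv[1]+'.png',(290,140,430,290),4)
s=robot.read_state();print(s['tool_pos'],s['force'])
E
python3 v.py p8
```

```text
[0.51980012 0.03967235 0.1152854 ] [ 0.02519877 -1.66996673 -0.21162099]
```

View pics/p8.png

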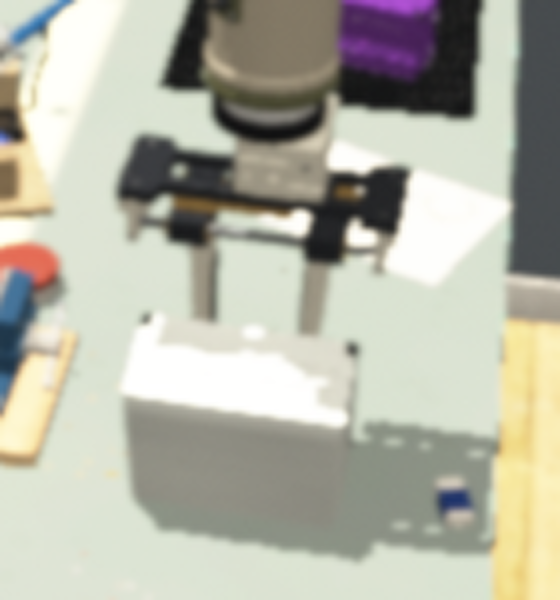

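Request:
{"api": "step_arm", "payload": {"deltas": [{"offset":[0.5,0,-0.2],"roll":0},{"offset":[0.5,0,-0.2],"roll":0},{"offset":[0.5,0,-0.2],"roll":0},{"offset":[0.5,0,-0.2],"roll":0},{"offset":[0.5,0,-0.15],"roll":0},{"offset":[0.5,0,-0.15],"roll":0}]}}

```text
t: 27.72
tool_pos: [0.5213, 0.069, 0.1263]
orientation: [-2.266, -2.176, -0.0]
force: [0.4, -0.7, -1.0]
opening: 0.0596
```

Request:
{"api": "step_arm", "payload": {"deltas": [{"offset":[0.5,0,-0.1],"roll":0},{"offset":[0.5,0,-0.1],"roll":0},{"offset":[0.5,0,0],"roll":0},{"offset":[0.4,0,0],"roll":0}]}}

```text
t: 28.22
tool_pos: [0.5221, 0.088, 0.1283]
orientation: [2.266, 2.176, 0.001]
force: [0.6, -0.5, 0.0]
opening: 0.06
```

```bash
cat >> v.py <<'E'
for n in ('large_bin','large_bin_edge','large_bin_floor','small_bin_rim'): print(n,[(np.round(d['xy'],1).tolist(),round(float(d['score']),2)) for d in cams.pinpoint(S,n)][:3])
for t in np.radians([15,30,40,50,90]):
    X=[.52,.1-84e-3*np.cos(t)+.106*np.sin(t),.084*np.sin(t)+.106*np.cos(t)];print(round(np.degrees(t)),'edge at',proj(S,X).round(1))
E
python3 v.py p9
```

```text
[0.52209147 0.08834602 0.12820112] [-0.43583331  0.16058464  0.06901834]
large_bin [([347.5, 250.1], 0.6)]
large_bin_edge [([346.5, 234.0], 0.91), ([343.2, 260.3], 0.17)]
large_bin_floor [([344.5, 260.9], 0.89)]
small_bin_rim [([378.7, 144.1], 0.86)]
15 edge at [353.8 220.9]
30 edge at [352.3 225.4]
40 edge at [351.2 230.3]
50 edge at [349.9 236.5]
90 edge at [344.9 270.6]
```

Request:
{"api": "step_arm", "payload": {"deltas": [{"offset":[0.5,0,0],"roll":0},{"offset":[0.5,0,0],"roll":0},{"offset":[0.5,0,0.1],"roll":0},{"offset":[0.5,0,0.1],"roll":0},{"offset":[0,0,0],"roll":0},{"offset":[0,0,0],"roll":0},{"offset":[0,0,0],"roll":0}]}}

```text
t: 29.35
tool_pos: [0.5229, 0.1073, 0.1262]
orientation: [2.267, 2.175, 0.0]
force: [0.0, 0.6, -0.6]
opening: 0.0601
```

```bash
python3 v.py p10
```

```text
[0.52285852 0.10738383 0.12617142] [-0.24271147  1.0831648  -0.08048661]
large_bin [([345.9, 271.4], 0.74), ([383.7, 320.4], 0.6), ([273.3, 220.4], 0.16)]
large_bin_edge [([385.6, 323.4], 0.4)]
large_bin_floor []
small_bin_rim [([343.5, 257.3], 0.88), ([380.1, 146.9], 0.6)]
15 edge at [353.8 220.9]
30 edge at [352.3 225.4]
40 edge at [351.2 230.3]
50 edge at [349.9 236.5]
90 edge at [344.9 270.6]
```

Dropped upright, it seems. I back away, lift clear and take a last look from both cameras.

Request:
{"api": "step_arm", "payload": {"deltas": [{"offset":[0,0,-3],"roll":0},{"offset":[0,0,-5],"roll":0},{"offset":[-5,0,-3],"roll":0},{"offset":[-6,0,0],"roll":0},{"offset":[-6,0,0],"roll":0},{"offset":[-6,0,0],"roll":0},{"offset":[-6,0,0],"roll":0},{"offset":[-6,0,0],"roll":0},{"offset":[-4,0,0],"roll":0},{"offset":[0,0,0],"roll":0}]}}

```text
t: 30.85
tool_pos: [0.506, -0.285, 0.2357]
orientation: [-2.271, -2.171, 0.001]
force: [0.3, 0.2, -0.1]
opening: 0.0599
```

```bash
cat > w.py <<'E'
from h import *
T=cams.read_camera('top');S=cams.read_camera('side')
A=cv2.resize(T['pixels'][150:270,190:310,::-1],(400,400),interpolation=cv2.INTER_CUBIC);B=cv2.resize(S['pixels'][190:330,270:410,::-1],(400,400),interpolation=cv2.INTER_CUBIC)
cv2.imwrite('pics/end.png',np.hstack([A,B]))
s=robot.read_state();print(s['t'],s['tool_pos'],s['force'])
for n,z in (('large_bin',.042),('medium_bin',.0525),('small_bin',.063),('small_bin_rim',.096)):
    for P in (T,S): print(n,[onz(P,d['xy'],z)[:2].round(4).tolist()+[round(float(d['score']),2)] for d in cams.pinpoint(P,n)][:2])
E
python3 w.py
```

```text
30.95 [ 0.50666112 -0.282145    0.23587312] [ 0.33532499 -0.30594065  0.04354841]
large_bin [[0.5267, 0.1449, 0.6]]
large_bin [[0.5261, 0.1629, 0.81]]
medium_bin []
medium_bin [[0.5326, 0.1635, 0.54]]
small_bin [[0.4854, -0.5809, 0.8], [0.5266, 0.1851, 0.78]]
small_bin [[0.4924, -0.4963, 0.9], [0.5254, 0.1787, 0.71]]
small_bin_rim [[0.5221, 0.168, 0.89], [0.4854, -0.5463, 0.65]]
small_bin_rim [[0.492, -0.4388, 0.86], [0.5332, 0.1601, 0.71]]
```

View pics/end.png

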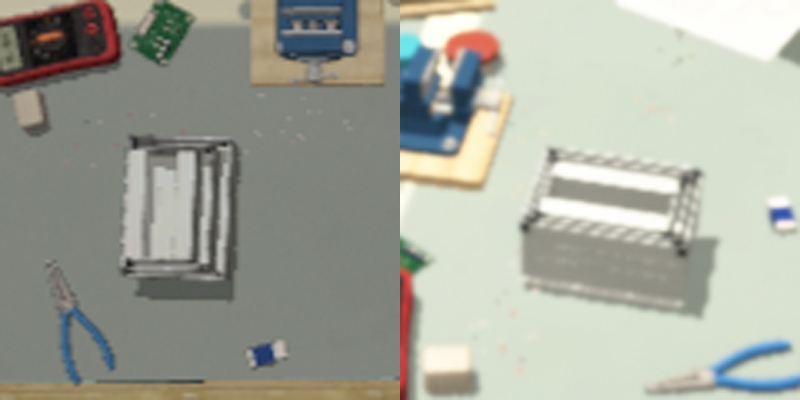

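```bash
python3 -c "
from plant import robot
print(robot.close_job())"
```

```text
the job is handed in; nothing more can be done
None
```

The nest is together and standing on the large bin's foot, mouths up, and the job was handed in at about 31 s of robot time.

- **Alignment:** I gripped the medium and small bins by their depth and set them on the large bin's axis first.
- **Small into medium:** I pushed low with two finger contacts. The force was too faint to show the end. I took it as home because the medium bin began to move, about 6 mm, at the predicted point.
- **Both into large:** I pushed low over the lip, then by the upper rim for the last stretch. The force rose to about 6.8 N where predicted, and the large bin had moved about 5–6 mm.
- **Tipping:** I followed the large bin's upper mouth edge until it dropped upright by itself.

**Last checks:** Pictures from both cameras show three nested rims upright at about (0.53, 0.16) m. The bystanders near the nest look undisturbed. I did not view the purple look-alike again at the end, but nothing worked near it. The arm was clear with no force on it.

Two checks disagreed or fell short:
- The networks' positions for the standing bins differed by about 1–2 cm between cameras, and the top camera missed the medium bin.
- The final seating depth was judged from the pushes and the last picture; I did not measure how far each rim stands proud.

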